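Switch on mould-heater channel four and close the switch cover

TASK

The soap-mould heater on the bench has to run its fourth channel too. Pick up the blue stylus and with its tip press the near end of the fourth rocker from the left, in the sunken row of six, until it clicks over to on; leave the other five as they are. Then, still with the stylus, draw the orange cover over the row towards you by its ridge until it is fully home and both spring clips have snapped down behind its front edge, and lay the stylus back on the bench, not on the heater box. Use light pressure, touch the box and its cover with nothing but the stylus, do not drop the stylus, and leave the things lying around where they are.

Things in the scene. Friction and masses are not known exactly. Their poses are not given: they have to be found in the camera images.
- controller: heater box, fixed, pale grey with a dark deck, 150 (x) x 170 (y) x 64 mm. Origin: centre of its underside; x away from the operator (near = -x, where the six sockets are), y left, z up; deck at z = 64 mm. On the deck: guide channels 6 mm high at y = +-45 to 58, x -32 to 58 mm; cover stop 3.5 mm high at x = -25 to -30; clip blocks 8.5 mm high at x = -48, y = +-41. Nothing rises over 12 mm above the deck.
- well (a point): centre of the mouth of the well in the deck, axes as the box: x -13 to 13, y -35 to 35 mm, 15 mm deep. In it six white rockers side by side along y, 11 mm apart, at y = 27.5, 16.5, 5.5, -5.5, -16.5, -27.5 mm (first to sixth from the left), each 9.4 mm wide, x -10.5 to 10.5 mm, pivoting about y at x = 0, red dot on the near half, all below deck level.
- cover: orange see-through plate, 40 (x) x 94 (y) x 3 mm, held down in the guide channels; origin: centre of its underside, axes as the box. It slides along the box's x only: parked behind the well with its origin at x = 34 to 40 mm of the box frame, fully home against its stop at x = -5 mm. In its last 13 mm it lifts the two spring clips (3 to 6 N), which drop into its notches just before the stop.
- cover_ridge (a point): middle of the top of the cover's ridge, an upright rib 5 (x) x 30 (y) mm, its top 10.5 mm above the deck (7.5 mm above the plate), 14 mm behind the cover's origin (+x). The plate goes on for 3.5 mm behind the ridge. The cover is drawn home by pushing the ridge's far face, near its middle, towards the operator (-x).
- stylus: blue stylus, 130 mm long, 24 to 42 g, lying on the bench: square barrel 14 x 14 mm with a ribbed black sleeve, x = -60 to 30 mm of its own frame, then a black cone, then a white round tip rod 4.4 mm thick from x = 43 to 70 mm. Origin: on the underside, 70 mm behind the tip; x points along it to the tip, z up as it lies. The tip points roughly at the robot at the start.
- stylus_tip (a point): the very end of the white tip rod, on its axis (x = 70 mm, 7 mm above the underside); axes as the stylus
- stylus_grip (a point): middle of the barrel's sides near its centre of mass, 78 mm behind the tip, 7 mm above the underside; a good place to grasp, across the 14 mm barrel
- rocker4_near (a point): point on the top face of the near half of the fourth rocker, 7.3 mm to the near side of its pivot; 4 mm below the deck while off, 6.5 mm below it once on. Pressing down here with about 4 to 7 N makes it snap over (the force drops at the click); pressing on after that meets a hard stop. A loosely held stylus turns in the grip instead.
- rocker4 (a joint): the rocker to be switched on, fourth from the left; 0 = off (far end down, near end up), 0.36 rad = on (near end down). An over-centre spring snaps it to one end or the other: past the middle (0.18) it goes over by itself
- rocker1 (a joint): rocker number 1 from the left; 0 = off (far end down), 0.36 rad = on (near end down); it starts off and must stay so
- rocker2 (a joint): rocker number 2 from the left; 0 = off (far end down), 0.36 rad = on (near end down); it starts on and must stay so
- rocker3 (a joint): rocker number 3 from the left; 0 = off (far end down), 0.36 rad = on (near end down); it starts on and must stay so
- rocker5 (a joint): rocker number 5 from the left; 0 = off (far end down), 0.36 rad = on (near end down); it starts off and must stay so
- rocker6 (a joint): rocker number 6 from the left; 0 = off (far end down), 0.36 rad = on (near end down); it starts off and must stay so
- clip_left (a joint): left steel spring clip, at y = 41 mm of the box: a leaf hinged at x = -46 mm with a nose at x = -15 mm and an upturned tongue that the cover's front edge lifts; 0 = down, about 0.07 rad while it rides on the cover; 0 again when it has snapped into the notch
- clip_right (a joint): right spring clip, at y = -41 mm, the same
- thermometer: white probe thermometer, 26 x 219 x 15 mm, lying between stylus and heater box; origin: centre of its underside, y along it; to be left alone
- mould: green silicone soap mould, 66 x 190 x 30 mm, in front of the soap cutter; origin: centre of its underside; to be left alone
- soap_c: green soap bar, 51 x 72 x 27 mm, at the left edge of the bench; origin: centre of its underside; to be left alone
- ph_book: yellow booklet of test strips, 28 x 62 x 9 mm, to the right of the heater box; origin: centre of its underside; to be left alone

How it is judged:
By the outcome, as a careful person would: the job done as asked, in the order asked, and still so for the second after the job is handed in, with the robot touching nothing.
It also fails if it takes over 54 s, if anything falls off the work surface, if the arm or the gripper's body presses on something with over 40 N, if the wrist force passes 120 N, or if a joint passes its speed limit or range.

ROBOT

A 6-joint arm with a two-finger parallel gripper is mounted at the origin on a cart in front of the work surface, level with it; the furniture and walls round the work are solid. World frame = base frame: x ahead of the robot, y to its left, z up, the work surface at z = 0. Lengths are in m, angles in degrees, forces in N, time in s.
With the tool pointing down it reaches from about 0.425 to 0.95 m from the base axis. Payload 3.5 kg.
Tool frame: the origin (TCP) lies between the finger pads; the fingertips stand 14 mm ahead of it and the grasp point (between the pads) lies 5 mm behind it (manip.tips_ahead is the distance from the TCP to the fingertips, in m); z points along the fingers, y is the line along which they close (so a half turn about z gives the same grasp; the last joint's range is limited). The gripper opens to 85 mm and grips with 20 to 120 N. Pads are 22 mm wide; open, the fingers measure 114 mm over their backs; the gripper's body (76 mm by 85 mm) begins 54 mm behind the grasp point. The pads swing forward as they close: fully open they stand 13 mm farther back than shut.
Start: joints at [-8.594, 16.404, 90.338, -0, 73.258, -8.594], TCP at [0.675, 0, 0.245] pointing down, gripper open.
Joint ranges: [-158.93, 158.93], [-51.34, 127.21], [12.03, 142.37], [-87.48, 267.48], [13.55, 161.25], [-162.69, 162.69]. Speed limits (degrees/s): [159.86, 159.86, 180, 180, 180, 180].

INTERFACE

Orientations are given as [roll, pitch, yaw] about the fixed x, y, z axes, in that order (R = Rz(yaw) Ry(pitch) Rx(roll)).
In Python, from bench import manip gives the robot as it stands.
- The arm moves only by the tool arm_command, never from a script. Its arguments are lists of equal length, an entry for each row: "delta_pos": the shift along the tool's x, y, z in cm, a list of three; "spin": the turn about the tool's z in degrees. A call has 1 to 20 rows; each row shifts and turns the commanded pose from where the row before left it, along the tool's axes as they then stand; what a row does not reach is not made up. A row lasts 1/12 s, in which the tool goes at most 41.7 mm and 7.16 degrees, less where a joint would pass 70% of its speed; a pose out of reach is approached as far as the arm can. A call with a gripper value outside its range is refused whole. "gripper" is the opening, from 0 (shut) to 1 (fully open), set as the call begins (left out, the last holds). The fingers move at their own pace and stop on an object; the grip force is fixed at half the most. Time passes only in rows, so rows that do not move let the fingers close. It gives the time, the measured TCP pose, the force, the opening and the grip force at its end, in the units of the state.
- manip.sense(): the state, without advancing time (a new reading comes with each control period).
- manip.get_image(name): name is "scene" or "side" or "wrist"; returns a dict with "img" (400x640x3 uint8, red, green, blue), "intrinsics" (3x3 intrinsics, pixels), "world_from_camera" (4x4, takes a point from camera to world coordinates). Camera axes: x right, y down, z forward; pixel columns grow to the right and rows downward; lengths in m; the calibration is good to about 2 mm. A picture is of the moment at which its call begins. There is no depth.
- manip.job_done(): hands the job in; it is judged then, once.
The state is a dict: "t": time; "qpos": joint angles; "dq": joint speeds; "joint_torque": joint torques, N m; "eef_pos": TCP position; "ee_rot": TCP orientation; "ft_force": force on the tool from outside, world axes, zero at the start; "torque": the same for the moment, N m; "grip_width": finger opening in m; "grip_force": force on a finger pad.
Only numpy, scipy, OpenCV 4.12 (cv2) and the standard library are available. Lean on these libraries where they do the work, as an engineer would, in place of code of your own. Each camera call takes 0.05 s, during which the arm holds its last target. There are 200 camera calls.

## Working session

There is one attempt and no reset: what is moved stays moved. The work goes in short steps, Python scripts to look and compute and a tool call to move; the robot and the scene stay as the last step left them, time stands still between calls to the robot, and variables do not carry over. Pictures are saved under pics/ and viewed, at most 10 in all, crops included, and the job is handed in when it is done.

Besides the shell and the picture viewer there is one more tool, called after ">>>" as a command line: name --pt "numbers of a row" for each row, then --argument value for the rest. arm_command: Moves the arm, as the interface text tells. Its arguments: {"type":"object","properties":{"delta_pos":{"type":"array"},"spin":{"type":"array"},"gripper":{"type":"number"}},"required":["delta_pos","spin"]}

```bash
mkdir -p pics
cat > h.py <<'E'
import numpy as np,cv2
from bench import manip
def grab(name,fn=None):
    d=manip.get_image(name)
    if fn: cv2.imwrite('pics/'+fn,d['img'][:,:,::-1])
    np.savez('/tmp/'+name,**{k:np.array(v) for k,v in d.items()})
    return d
def ray(d,u,v):
    K=np.array(d['intrinsics']);T=np.array(d['world_from_camera'])
    r=T[:3,:3]@np.linalg.solve(K,[u,v,1.]);return T[:3,3],r
def onz(d,u,v,z):
    o,r=ray(d,u,v);return o+r*(z-o[2])/r[2]
def proj(d,p):
    K=np.array(d['intrinsics']);T=np.array(d['world_from_camera'])
    c=K@(T[:3,:3].T@(np.array(p)-T[:3,3]));return c[:2]/c[2]
E
python3 - <<'E'
from h import *
a=grab('scene');b=grab('side');c=grab('wrist')
im=np.vstack([np.hstack([a['img'],b['img']])])
cv2.imwrite('pics/a.png',a['img'][:,:,::-1]);cv2.imwrite('pics/b.png',b['img'][:,:,::-1]);cv2.imwrite('pics/c.png',c['img'][:,:,::-1])
for d in(a,b,c):print(np.round(d['world_from_camera'],3).tolist(),np.array(d['intrinsics'])[0,0])
print(manip.sense())
E
```

```text
[[0.614, -0.353, 0.706, -0.207], [-0.789, -0.295, 0.538, -0.702], [0.018, -0.888, -0.46, 0.563], [0.0, 0.0, 0.0, 1.0]] 367.5192379431182
[[0.815, -0.3, 0.496, 0.052], [-0.579, -0.45, 0.68, -0.744], [0.019, -0.841, -0.54, 0.591], [0.0, 0.0, 0.0, 1.0]] 380.552762760532
[[1.0, -0.0, -0.002, 0.674], [-0.001, -0.955, -0.297, 0.078], [-0.001, 0.297, -0.955, 0.373], [0.0, 0.0, 0.0, 1.0]] 350.83147973616707
{'t': 0.15, 'qpos': array([-8.59474140e+00,  1.64438874e+01,  9.04030557e+01,  1.35431096e-03,
        7.32592979e+01, -8.59467885e+00]), 'dq': array([ 0.10362777, -0.18136968, -0.32524873,  0.02686688, -0.10298639,
        0.03185772]), 'joint_torque': array([ 7.91554030e-04, -4.06602967e+01, -2.93140125e+01, -8.94972595e-05,
        3.96185191e-03, -2.97825103e-06]), 'eef_pos': array([6.74516137e-01, 1.03699830e-04, 2.44244983e-01]), 'ee_rot': array([-1.79895146e+02, -1.71586542e-02,  8.99995304e+01]), 'ft_force': array([-0.16363903,  0.73818121, -0.46483811]), 'torque': array([-0.02130642,  0.00728647,  0.01711983]), 'grip_force': 0.0, 'grip_width': 0.08582654690544154}
```

View pics/a.png

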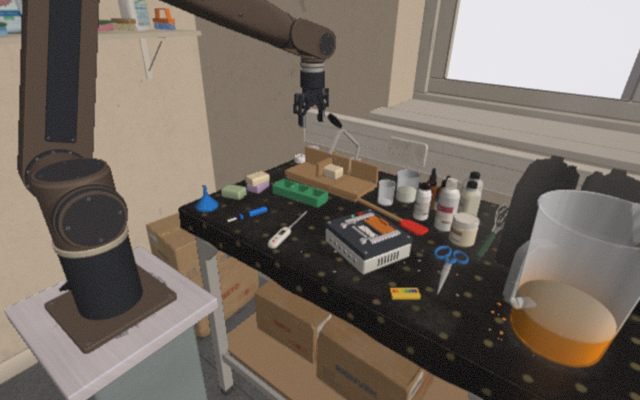

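View pics/c.png

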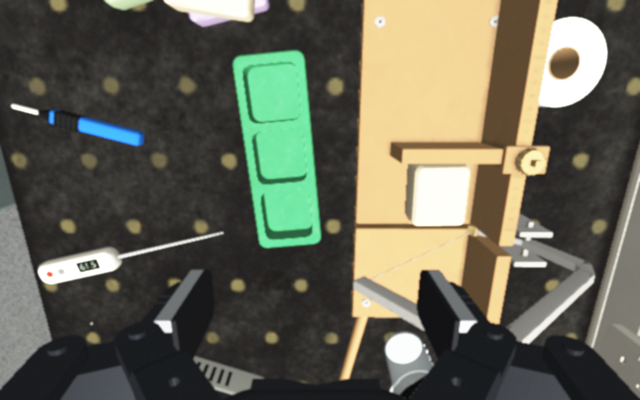

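The scene camera shows the heater box at about (370,240) and the stylus at about (250,213). In the wrist image the stylus runs from its tip at (11,106) to its tail at (143,140).

```bash
cat > s.py <<'E'
from h import *
L=lambda n:np.load('/tmp/'+n+'.npz')
if __name__=='__main__':
    a,c=L('scene'),L('wrist')
    print('box',onz(a,368,238,.064),'book',onz(a,405,294,.0))
    print('tip',onz(c,11,106,.007),'tail',onz(c,143,140,.007))
    hsv=cv2.cvtColor(c['img'],cv2.COLOR_RGB2HSV)
    m=cv2.inRange(hsv,(100,120,60),(125,255,255));ys,xs=np.nonzero(m)
    print(xs.min(),xs.max(),cv2.minAreaRect(np.c_[xs,ys].astype(np.float32)))
    print('bench edge',onz(c,5,180,0),onz(c,45,380,0))
    for u,v in((183,213),(180,206),(222,375),):print(onz(a,u,v,0))
E
python3 s.py
```

```text
box [ 0.47615335 -0.33990575  0.064     ] book [ 0.41985616 -0.47567918  0.        ]
tip [0.36798344 0.07024255 0.007     ] tail [0.49566747 0.03642015 0.007     ]
48 144 ((95.41804504394531, 127.31755065917969), (99.98243713378906, 16.773061752319336), 14.470293045043945)
bench edge [ 3.35576650e-01 -7.32279345e-03  5.55111512e-17] [ 0.31732384 -0.27667544  0.        ]
[0.32148868 0.21930613 0.        ]
[0.34187486 0.26540675 0.        ]
[ 0.03229687 -0.31997471  0.        ]
```

View pics/b.png

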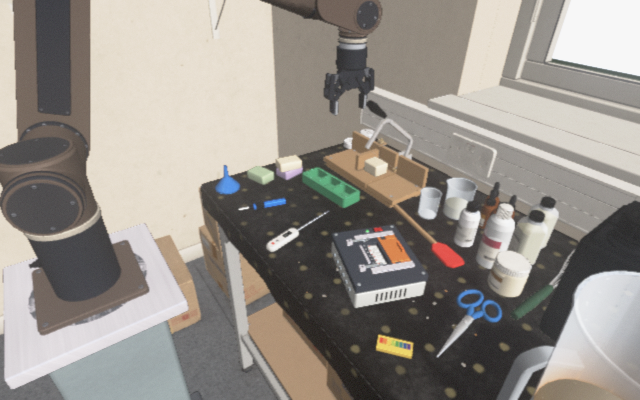

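>>> arm_command --pt "0.5 -2.3 1.3" --pt "0.5 -2.3 1.3" --pt "0.5 -2.3 1.3" --pt "0.5 -2.3 1.3" --pt "0.5 -2.3 1.3" --pt "0.5 -2.3 1.3" --pt "0.5 -2.3 1.3" --pt "0.5 -2.3 1.3" --pt "0.5 -2.3 1.3" --pt "0.5 -2.3 1.3" --spin '[0,0,0,0,0,0,0,0,0,0]' --gripper 0.5

```text
t: 0.98
eef_pos: [0.4436, 0.0503, 0.1145]
ee_rot: [-180.0, -0.0, 90.0]
ft_force: [0.1, 0.3, -0.3]
grip_width: 0.0427
grip_force: 0.0
```

>>> arm_command --pt "0 0 0" --pt "0 0 0" --pt "0 0 0" --pt "0 0 0" --pt "0 0 0" --pt "0 0 0" --pt "0 0 0" --pt "0 0 0" --pt "0 0 0" --pt "0 0 0" --pt "0 0 0" --pt "0 0 0" --pt "0 0 0" --spin '[-6.8,-6.8,-6.8,-6.8,-6.8,-6.8,-6.8,-6.8,-6.8,-6.8,-6.8,0,0]'

```text
t: 2.07
eef_pos: [0.4448, 0.0501, 0.1152]
ee_rot: [-180.0, -0.0, 164.6]
ft_force: [0.2, -0.0, 0.1]
grip_width: 0.0429
grip_force: 0.0
```

Run:
```python
from h import *
c=grab('wrist','d.png');s=manip.sense();print(s['eef_pos'],s['ee_rot'],s['qpos'],s['t'],s['ft_force'],s['grip_width'])
hsv=cv2.cvtColor(c['img'],cv2.COLOR_RGB2HSV)
m=cv2.inRange(hsv,(100,120,60),(125,255,255))
ys,xs=np.nonzero(m);print(len(xs))
r=cv2.minAreaRect(np.c_[xs,ys].astype(np.float32));print(r)
b=cv2.boxPoints(r)
print([onz(c,*p,.010).round(4).tolist() for p in b])
p=onz(c,*r[0],.010);print('centre',p)
```

```text
[0.44485313 0.05003788 0.1152258 ] [-1.79999543e+02 -1.30588397e-02  1.64632411e+02] [-6.60918155e+00 -3.99753188e+00  1.27317551e+02  1.83924934e-03
  5.66929569e+01 -8.12426029e+01] 2.1167 [-0.74616493 -0.46632589  0.54534461] 0.042512310006812624
13855
((436.8114013671875, 133.8046112060547), (110.34701538085938, 379.20330810546875), 55.67635726928711)
[[0.4207, 0.0107, 0.01], [0.3466, 0.2278, 0.01], [0.4076, 0.2621, 0.01], [0.5005, 0.0331, 0.01]]
centre [0.4137985  0.14287414 0.01      ]
```

View pics/d.png

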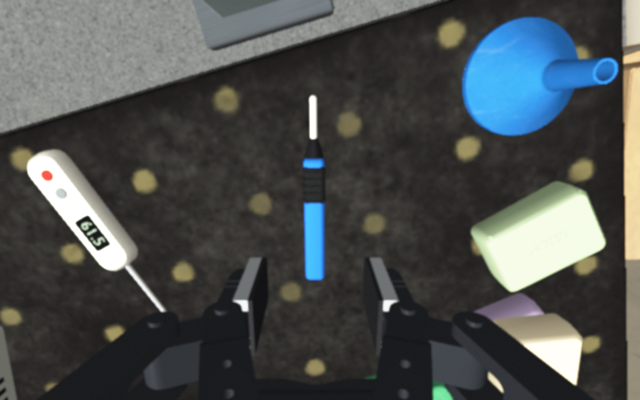

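The stylus lies upright in the image, from its tip at (313,96) to its tail at (314.5,281). The fingers straddle its line.

Run:
```python
from s import *
c=L('wrist');t=onz(c,313,95,.007);e=onz(c,315,280,.014);b=onz(c,314.5,204,.014)
g=t+(e-t)/np.linalg.norm((e-t)[:2])*.078
R=np.array([[np.cos(x:=np.radians(164.63)),np.sin(x)],[np.sin(x),-np.cos(x)]]) # cols tool x,y
p=np.array([.4448,.0501])
print(t,e,np.linalg.norm((e-t)[:2]),np.degrees(np.arctan2(*(t-e)[1::-1])),g,'tool xy cm',R.T@(g[:2]-p)*100, R.T@(t[:2]-p)*100)
```

```text
[0.36878381 0.07100448 0.007     ] [0.49400705 0.03779882 0.014     ] 0.12955105796815772 165.14857861917724 [0.44417812 0.05101204 0.01121455] tool xy cm [0.0841378  0.07145896] [7.88381832e+00 8.62865838e-04]
```

>>> arm_command --pt "0.0 0.05 1.5" --pt "0 0 1.5" --pt "0 0 1.5" --pt "0 0 1.5" --pt "0 0 1.5" --pt "0 0 1.0" --pt "0 0 0.8" --pt "0 0 0.5" --pt "0 0 0" --pt "0 0 0" --spin '[0,0,0,0,0,0,0,0,0,0]' --gripper 0.4

```text
t: 2.95
eef_pos: [0.4454, 0.0505, 0.0175]
ee_rot: [180.0, 0.0, 164.8]
ft_force: [-0.9, -0.0, -0.4]
grip_width: 0.034
grip_force: 0.0
```

>>> arm_command --pt "0 0 0" --pt "0 0 0" --pt "0 0 0" --pt "0 0 0" --pt "0 0 0" --pt "0 0 0" --spin '[0,0,0,0,0,0]' --gripper 0.15

```text
t: 3.45
eef_pos: [0.4459, 0.0504, 0.0182]
ee_rot: [180.0, 0.1, 164.8]
ft_force: [-1.8, 0.2, 6.1]
grip_width: 0.013
grip_force: 22.8
```

>>> arm_command --pt "0 0 -0.2" --pt "0 0 -0.3" --pt "0 0 -0.5" --pt "0 0 -1" --pt "0 0 -1" --pt "0 0 0" --pt "0 0 0" --spin '[0,0,0,0,0,0,0]'

```text
t: 4.03
eef_pos: [0.4461, 0.0504, 0.0486]
ee_rot: [180.0, 0.2, 164.8]
ft_force: [-0.1, -0.7, -0.6]
grip_width: 0.013
grip_force: 22.2
```

Run:
```python
from h import *
print(manip.tips_ahead)
c=grab('side');s=manip.sense();print(s['eef_pos'],s['ft_force'],s['grip_width'],s['grip_force'],s['torque'])
im=c['img'];u,v=proj(c,s['eef_pos']).astype(int);print(u,v)
w=grab('wrist')['img']
cr=cv2.resize(im[v-50:v+60,max(u-70,0):u+70],None,fx=4,fy=4,interpolation=cv2.INTER_CUBIC)
w=cv2.resize(w[:320,200:440],(240*440//320,440))
cv2.imwrite('pics/e.png',np.hstack([cr[:,:460],w])[:,:800,::-1])
```

```text
0.014
[0.44546996 0.05049683 0.04792041] [ 0.16364147  0.46880296 -0.01713848] 0.013686728712727036 22.171728909015656 [ 0.03768051  0.00113808 -0.03860295]
265 190
```

View pics/e.png

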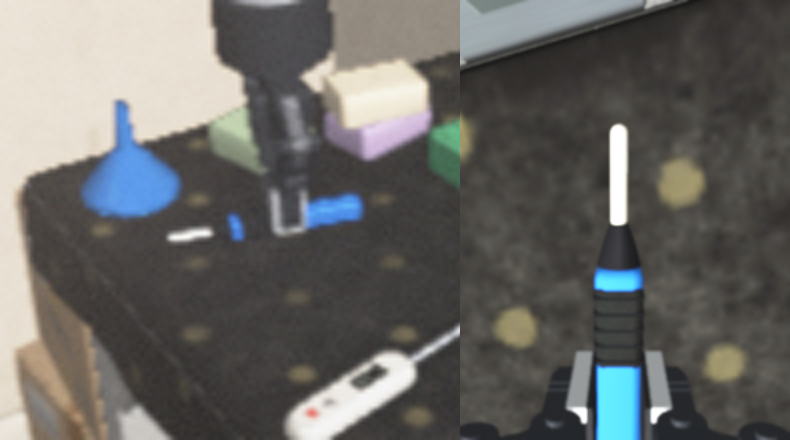

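The side view shows the stylus held level and clear of the bench. Next I'll look at the box from above.

>>> arm_command --pt "0 0 -1.6" --pt "-0.6 -1.3 -1.6" --pt "-1 -2.3 -1.6" --pt "-1 -2.4 -1.6" --pt "-1.1 -2.4 -1.6" --pt "-1.1 -2.4 -1.6" --pt "-1.1 -2.4 -1.6" --pt "-1.1 -2.4 -1.6" --pt "-1.1 -2.4 -1.6" --pt "-1.1 -2.4 -1.6" --pt "-1.1 -2.4 -1.6" --pt "-1.1 -2.4 -1.6" --pt "-1.1 -2.4 -1.6" --pt "-1.1 -2.4 -1.4" --pt "-0.9 -2.4 0" --pt "0 0 0" --pt "0 0 0" --spin '[0,0,0,0,0,0,0,0,0,0,0,0,-5,-5,-5,0,0]'

```text
t: 5.55
eef_pos: [0.5064, -0.2997, 0.2683]
ee_rot: [179.9, -0.1, 179.6]
ft_force: [0.3, -0.4, 0.6]
grip_width: 0.0133
grip_force: 22.2
```

Run:
```python
from h import *
c=grab('wrist','f.png');s=manip.sense();print(s['eef_pos'],s['ee_rot'],s['qpos'],s['t'],s['grip_force'],np.round(c['world_from_camera'],3).tolist())
```

```text
[ 0.50620673 -0.29859528  0.26789518] [ 1.79872437e+02 -1.17627089e-01  1.79699094e+02] [-4.04295188e+01  4.58175335e+00  1.01532515e+02  2.25927758e-02
  7.40578859e+01 -1.30134720e+02] 5.6 22.218546867370605 [[0.007, 0.955, 0.296, 0.43], [1.0, -0.007, -0.001, -0.298], [0.001, 0.296, -0.955, 0.397], [0.0, 0.0, 0.0, 1.0]]
```

View pics/f.png

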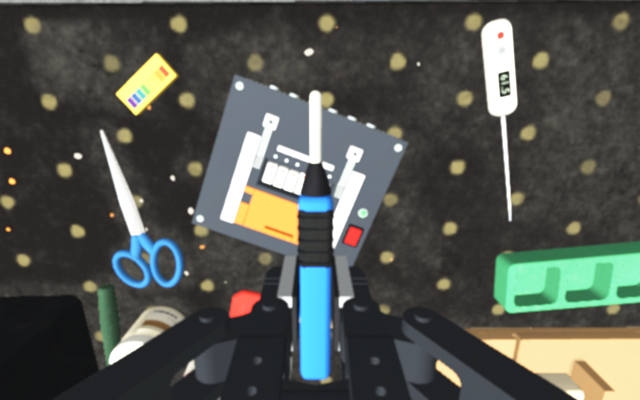

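The heater box is rotated in this view. Its deck corners are near-right (236,77), near-left (406,143) and far-right (195,221). The cover is parked and the stylus points across the well.

Run:
```python
from s import *
c=L('wrist')
P=[onz(c,u,v,.064)[:2] for u,v in((236,77),(406,143),(195,221))]
print(P,np.linalg.norm(P[1]-P[0]),np.linalg.norm(P[2]-P[0]))
yv=(P[1]-P[0]);yv/=np.linalg.norm(yv);xv=(P[2]-P[0]);xv/=np.linalg.norm(xv)
th1=np.arctan2(-yv[0],yv[1]);th2=np.arctan2(xv[1],xv[0]);th=(th1+th2)/2
print(np.degrees([th1,th2]))
im=c['img'];K=np.array(c['intrinsics'])
# overhead rectified crop of the deck plane, box frame aligned, for a look
R=np.array([[np.cos(th),-np.sin(th)],[np.sin(th),np.cos(th)]])
C=np.mean([P[0]-R@[-.075,-.085],P[1]-R@[-.075,.085],P[2]-R@[.075,-.085]],axis=0);print('C',C,np.degrees(th))
np.savez('/tmp/box',C=C,th=th)
src=[];dst=[]
for x,y in((-.08,-.09),(-.08,.09),(.08,.09),(.08,-.09)):
    w=C+R@[x,y];src.append(proj(c,[*w,.064]));dst.append([(y+.09)*3300,(x+.08)*3300])
H=cv2.getPerspectiveTransform(np.float32(src),np.float32(dst))
o=cv2.warpPerspective(im,H,(594,528),flags=cv2.INTER_CUBIC)
cv2.imwrite('pics/g.png',o[:,:,::-1])
```

```text
[array([ 0.41118296, -0.36767337]), array([ 0.47061741, -0.21193029]), array([ 0.54694475, -0.4189659 ])] 0.16669841361666196 0.14512817616876958
[-20.88778375 -20.69719933]
C [ 0.50967807 -0.31524309] -20.79249154169913
```

View pics/g.png

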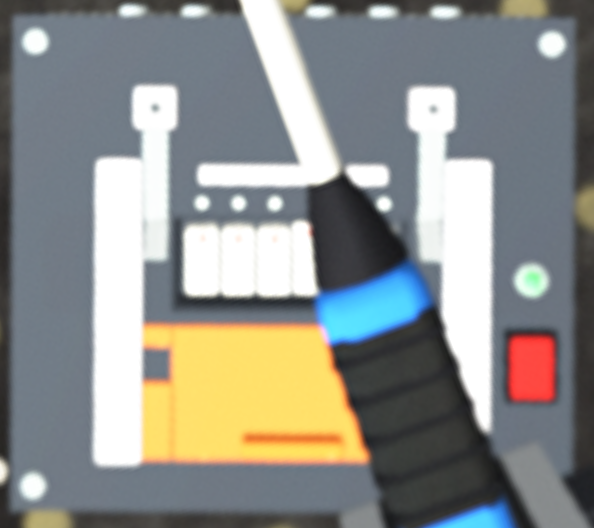

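>>> arm_command --pt "1 0.2 0" --pt "2 0.4 0" --pt "2 0.4 0" --pt "2 0.4 0" --pt "1.5 0.4 0" --pt "0.5 0.1 0" --pt "0 0 1" --pt "0 0 2.5" --pt "0 0 2.5" --pt "0 0 2.5" --pt "0 0 2.5" --pt "0 0 2.5" --pt "0 0 2" --pt "0 0 1.5" --pt "0 0 0.7" --pt "0 0 0" --pt "0 0 0" --spin '[0,0,0,0,0,0,6.8,6.8,6.8,0,0,0,0,0,0,0,0]'

```text
t: 7.02
eef_pos: [0.417, -0.2793, 0.0926]
ee_rot: [180.0, 0.0, 159.4]
ft_force: [-0.4, -0.6, 0.5]
grip_width: 0.0131
grip_force: 22.2
```

Run:
```python
from h import *
s=manip.sense();print(s['eef_pos'],s['ee_rot'],s['t'],s['ft_force'])
b=np.load('/tmp/box.npz');th=b['th'];R=np.array([[np.cos(th),-np.sin(th)],[np.sin(th),np.cos(th)]])
print((R.T@(s['eef_pos'][:2]-b['C'])*1000))
```

```text
[ 0.41699069 -0.27930067  0.09259669] [1.79998067e+02 5.22722327e-03 1.59422531e+02] 7.0167 [-0.40717513 -0.5515574   0.52859386]
[-99.40985478   0.69898319]
```

>>> arm_command --pt "0 0 0.4" --pt "0 0 0.3" --pt "0 0 0.2" --pt "0 0 0.2" --pt "0 0 0.1" --pt "0 0 0.1" --pt "0 0 0.1" --spin '[0,0,0,0,0,0,0]'

```text
t: 7.6
eef_pos: [0.4168, -0.2799, 0.0799]
ee_rot: [-180.0, -0.1, 159.4]
ft_force: [-4.9, 2.7, 9.3]
grip_width: 0.0131
grip_force: 23.9
```

>>> arm_command --pt "0 0 0.05" --pt "0 0 0.05" --pt "0 0 0.05" --pt "0 0 0.05" --spin '[0,0,0,0]'

```text
t: 7.93
eef_pos: [0.4167, -0.2798, 0.078]
ee_rot: [-180.0, -0.1, 159.4]
ft_force: [-5.0, 3.0, 10.7]
grip_width: 0.013
grip_force: 24.5
```

Run:
```python
from h import *
c=grab('side');d=grab('scene');s=manip.sense();print(s['eef_pos'],s['ft_force'],s['grip_width'],s['grip_force'],s['torque'])
o=[]
for k in(c,d):
    u,v=proj(k,s['eef_pos']).astype(int);print(u,v)
    o.append(cv2.resize(k['img'][v-50:v+50,u-50:u+50],(400,400),interpolation=cv2.INTER_CUBIC))
cv2.imwrite('pics/i.png',np.hstack(o)[:,:,::-1])
```

```text
[ 0.41669502 -0.27979652  0.07793112] [-4.12105266  2.12756178  9.29464233] 0.013256994351922926 24.443142414093018 [0.3946829  0.61881766 0.00577017]
329 253
334 234
```

View pics/i.png

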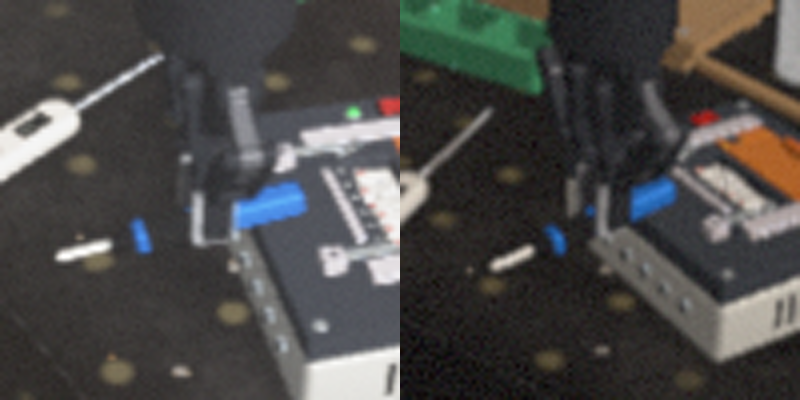

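>>> arm_command --pt "0 0 0.06" --pt "0 0 0.06" --pt "0 0 0.06" --pt "0 0 0.06" --pt "0 0 0.06" --pt "0 0 0.06" --pt "0 0 0.06" --pt "0 0 0.06" --pt "0 0 0.06" --pt "0 0 0.06" --spin '[0,0,0,0,0,0,0,0,0,0]'

```text
t: 8.87
eef_pos: [0.4167, -0.2798, 0.0721]
ee_rot: [-180.0, -0.1, 159.4]
ft_force: [-5.9, 3.0, 10.9]
grip_width: 0.0135
grip_force: 26.4
```

>>> arm_command --pt "0 0 0.06" --pt "0 0 0.06" --pt "0 0 0.06" --pt "0 0 0.06" --pt "0 0 0.06" --pt "0 0 0.06" --pt "0 0 0.06" --pt "0 0 0.06" --spin '[0,0,0,0,0,0,0,0]'

```text
t: 9.53
eef_pos: [0.417, -0.28, 0.0675]
ee_rot: [-180.0, -0.0, 159.4]
ft_force: [-5.3, 3.2, 10.8]
grip_width: 0.0136
grip_force: 28.1
```

```bash
cat > tip.py <<'E'
from h import *
def white(k,p,r=45,rz=1):
    u,v=proj(k,p).astype(int);hsv=cv2.cvtColor(k['img'],cv2.COLOR_RGB2HSV)
    return u,v,hsv
def tri(ds,uv):
    A=np.zeros((3,3));b=np.zeros(3)
    for d,(u,v) in zip(ds,uv):
        o,r=ray(d,u,v);r=r/np.linalg.norm(r);M=np.eye(3)-np.outer(r,r);A+=M;b+=M@o
    return np.linalg.solve(A,b)
E
python3 - <<'E'
from tip import *
s=manip.sense();print(s['eef_pos'],s['ft_force'],s['grip_width'],s['grip_force'],s['t'])
a=grab('scene');b=grab('side');w=grab('wrist')
d=np.array([np.cos(np.radians(159.4)),np.sin(np.radians(159.4)),0])
for n,k in(('scene',a),('side',b),('wrist',w)):
    for th in(25,35):
        p=s['eef_pos']-[0,0,.011]+.065*np.cos(np.radians(th))*d-[0,0,.065*np.sin(np.radians(th))]
        print(n,th,proj(k,p).round(1))
    u,v=proj(k,p).astype(int)
    g=k['img'].min(axis=2);m=(g>150).astype(np.uint8)
    q,lab,st,ce=cv2.connectedComponentsWithStats(m)
    for i in range(1,q):
        if np.hypot(*(ce[i]-[u,v]))<60 and st[i,4]>15:
            ys,xs=np.nonzero(lab==i);r=cv2.minAreaRect(np.c_[xs,ys].astype(np.float32));print('  ',ce[i].round(1),st[i],np.round(r[1],1),cv2.boxPoints(r).round(1).tolist())
E
```

```text
[ 0.4170224  -0.27997336  0.06749653] [-5.25837391  3.18973509 10.83099736] 0.01363911292786376 28.127305805683136 9.5333
scene 25 [313.4 258.7]
scene 35 [315.4 261.2]
   [279.5 237.6] [270 228  20  19 158] [ 8.5 24.7] [[268.0, 242.0], [285.5, 224.5], [291.5, 230.5], [274.0, 248.0]]
side 25 [301.9 275.8]
side 35 [304.6 278.7]
   [284.  238.4] [267 219  49  33 358] [10.8 56. ] [[264.5, 244.3000030517578], [311.20001220703125, 213.1999969482422], [317.20001220703125, 222.1999969482422], [270.5, 253.3000030517578]]
   [328. 262.] [327 256   3  12  26] [11.  2.] [[327.0, 256.0], [329.0, 256.0], [329.0, 267.0], [327.0, 267.0]]
   [301.5 274. ] [296 271  12   7  34] [ 2.2 12.5] [[295.3999938964844, 275.79998779296875], [306.6000061035156, 270.20001220703125], [307.6000061035156, 272.20001220703125], [296.3999938964844, 277.79998779296875]]
wrist 25 [312.4 138.6]
wrist 35 [312.6 147.9]
   [314.5 133. ] [310 104  10  59 577] [ 9. 58.] [[310.0, 162.0], [310.0, 104.0], [319.0, 104.0], [319.0, 162.0]]
```

```bash
cat > est.py <<'E'
from tip import *
from s import L
def est(w,s,tiprow_uv):
    yaw=np.radians(s['ee_rot'][2]);d=np.array([np.cos(yaw),np.sin(yaw),0]);n=np.array([-d[1],d[0],0])
    o,r=ray(w,*tiprow_uv);p=o+r*(n@(s['eef_pos']-o))/(n@r)
    q=p-s['eef_pos'];h=q@d;z=q[2]
    return p,h,z
E
python3 - <<'E'
from est import *
w=L('wrist');s=manip.sense()
for uv in((314.5,103.5),(314.5,162.5)):
    p,h,z=est(w,s,uv);print(p,h,z,np.hypot(h,z+.011),np.degrees(np.arctan2(-z-.011,h)))
b=L('side')
for uv in((296,277),(307,271)):
    p,h,z=est(b,s,uv);print('side',p,h,z)
a=L('scene')
g=a['img'][245:275,290:330].min(axis=2);ys,xs=np.nonzero(g>120);print(np.c_[xs+290,ys+245,g[ys,xs]].tolist())
E
```

```text
[ 0.35390353 -0.25626052 -0.4772718 ] 0.0674080814813386 -0.544703942873624 0.5379440008847085 82.80152225611677
[ 0.44574679 -0.29073692 -0.41298253] -0.030692914062866523 -0.48041467573660795 0.4704170413267097 93.74098811421804
side [ 0.35029649 -0.2549065   0.02841432] 0.07126089026294725 -0.039017820679882964
side [ 0.37206833 -0.26307928  0.03994091] 0.048005624125071734 -0.027491236422736598
[[316, 253, 138], [317, 253, 133], [314, 254, 123], [315, 254, 171], [316, 254, 173], [317, 254, 132], [313, 255, 129], [314, 255, 178], [315, 255, 184], [316, 255, 145], [312, 256, 149], [313, 256, 179], [314, 256, 182], [315, 256, 140], [310, 257, 121], [311, 257, 167], [312, 257, 177], [313, 257, 149], [309, 258, 127], [310, 258, 174], [311, 258, 182], [312, 258, 139], [309, 259, 160], [310, 259, 161], [311, 259, 126]]
```

Run:
```python
from est import *
w=L('wrist');s=manip.sense()
p,h,z=est(L('scene'),s,(309,259));print('scene',h,z);p,h,z=est(L('scene'),s,(317,253));print('scene',h,z)
yaw=np.radians(s['ee_rot'][2]);d=np.array([np.cos(yaw),np.sin(yaw),0])
for th in range(15,45,3):
    t=np.radians(th);print(th,[proj(w,s['eef_pos']-[0,0,.011]+l*(np.cos(t)*d-[0,0,np.sin(t)])).round(1).tolist()[1] for l in(.078,.051)])
```

```text
scene 0.07129966163190957 -0.03476903061872966
scene 0.04907380228649796 -0.025302460906967472
15 [102.4, 164.3]
18 [105.0, 165.0]
21 [107.9, 165.9]
24 [111.1, 167.1]
27 [114.6, 168.5]
30 [118.3, 170.2]
33 [122.3, 172.1]
36 [126.4, 174.2]
39 [130.8, 176.6]
42 [135.3, 179.1]
```

>>> arm_command --pt "0 0 0.07" --pt "0 0 0.07" --pt "0 0 0.07" --pt "0 0 0.07" --pt "0 0 0.07" --pt "0 0 0.07" --pt "0 0 0.07" --pt "0 0 0.07" --pt "0 0 0.07" --pt "0 0 0.07" --pt "0 0 0.07" --pt "0 0 0.07" --pt "0 0 0.07" --pt "0 0 0" --spin '[0,0,0,0,0,0,0,0,0,0,0,0,0,0]'

```text
t: 10.85
eef_pos: [0.418, -0.2804, 0.0591]
ee_rot: [-180.0, 0.1, 159.4]
ft_force: [-3.4, 3.6, 12.3]
grip_width: 0.0132
grip_force: 32.3
```

```bash
cat > meas.py <<'E'
from est import *
def rods():
    s=manip.sense();out=[]
    yaw=np.radians(s['ee_rot'][2]);d=np.array([np.cos(yaw),np.sin(yaw),0])
    for n in('scene','side','wrist'):
        k=grab(n);p=s['eef_pos']+.06*d-[0,0,.045];u,v=proj(k,p).astype(int)
        if n=='wrist':continue
        x0,y0=u-16,v-16;g=k['img'][y0:y0+32,x0:x0+32].min(axis=2)
        q,lab,st,ce=cv2.connectedComponentsWithStats((g>115).astype(np.uint8))
        for i in range(1,q):
            if st[i,4]<12 or st[i,4]>120:continue
            ys,xs=np.nonzero(lab==i);P=np.c_[xs,ys]+[x0,y0];c=P.mean(0);_,_,V=np.linalg.svd(P-c);t=(P-c)@V[0]
            e=[c+V[0]*t.min(),c+V[0]*t.max()]
            r=[est(k,s,x)[1:] for x in e];r.sort(key=lambda a:-a[0]);print(n,st[i,4],np.round(e,1).tolist(),np.round(r,4).tolist(),'slope',np.degrees(np.arctan2(r[1][1]-r[0][1],r[0][0]-r[1][0])).round(1))
    return s
if __name__=='__main__':
    s=rods();print(s['eef_pos'],s['ft_force'],s['grip_force'],s['t'])
E
python3 meas.py
```

```text
scene 26 [[319.1, 258.1], [312.4, 265.3]] [[0.0627, -0.0489], [0.044, -0.0341]] slope 38.3
side 39 [[310.6, 276.4], [300.5, 283.7]] [[0.0631, -0.0519], [0.0415, -0.0361]] slope 36.2
[ 0.41799122 -0.28042541  0.05907781] [-3.35470269  3.55070002 12.25910794] 32.260867953300476 10.85
```

The tilt is now about 37°, tip down. I'll lift, tighten the grip and go above rocker 4.

>>> arm_command --pt "0 0 -0.5" --pt "0 0 -1.2" --pt "0 0 -1.5" --pt "0 0 -2" --pt "0 0 -1.6" --pt "0 0 -1" --pt "0 0 0" --spin '[0,0,0,0,0,0,0]'

```text
t: 11.58
eef_pos: [0.4181, -0.2809, 0.1375]
ee_rot: [-179.9, 0.3, 159.4]
ft_force: [-0.1, 0.0, -0.2]
grip_width: 0.0132
grip_force: 30.5
```

>>> arm_command --pt "-0.5 0 0" --pt "-1.5 0 0" --pt "-2 -0.1 0" --pt "-2 -0.1 0" --pt "-2 -0.1 0" --pt "-2 -0.1 0" --pt "-2 -0.1 0" --pt "-1.7 -0.1 0" --pt "-1 -0.1 0" --pt "-0.5 -0.05 0" --pt "-0.2 0 0" --pt "0 0 0.4" --pt "0 0 0.4" --pt "0 0 0" --pt "0 0 0" --spin '[0,0,0,0,0,0,0,0,0,0,0,0,0,0,0]' --gripper 0

```text
t: 12.83
eef_pos: [0.5575, -0.3403, 0.1256]
ee_rot: [180.0, -0.1, 159.4]
ft_force: [0.5, -0.6, -0.1]
grip_width: 0.0129
grip_force: 60.6
```

Run:
```python
from meas import *
s=rods();print(s['eef_pos'],s['ee_rot'],s['ft_force'],s['grip_force'],s['t'])
b=np.load('/tmp/box.npz');th=b['th'];R=np.array([[np.cos(th),-np.sin(th)],[np.sin(th),np.cos(th)]])
print((R.T@(s['eef_pos'][:2]-b['C'])*1000))
w=L('wrist');cr=w['img'][60:260,200:430]
cv2.imwrite('pics/j.png',cv2.resize(cr,(690,600),interpolation=cv2.INTER_CUBIC)[:,:,::-1])
```

```text
scene 103 [[372.8, 213.4], [349.4, 221.1]] [[0.1156, -0.0163], [0.0433, -0.015]] slope 1.0
[ 0.5574855  -0.34025904  0.12558752] [ 1.79967155e+02 -9.54998372e-02  1.59389225e+02] [ 0.54139253 -0.56716855 -0.11350531] 60.56148290634155 12.8333
[53.57411209 -6.41582276]
```

View pics/j.png

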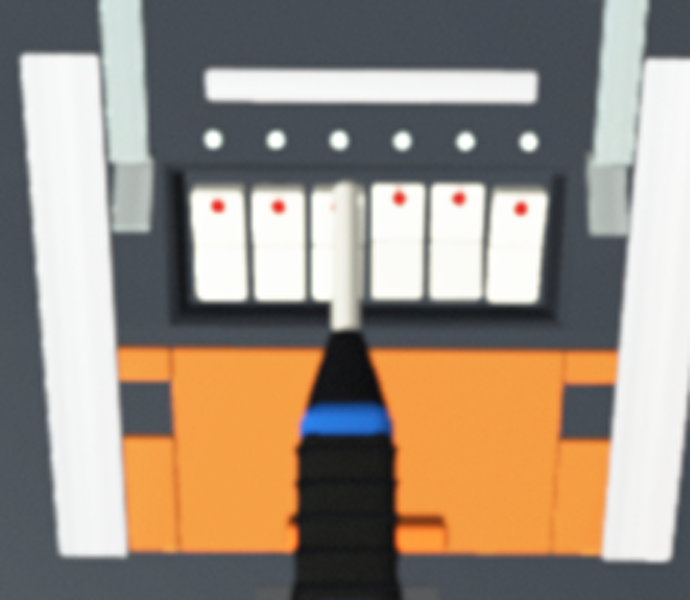

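The tip is over rocker 4, at (345,183) in the crop. It sits slightly right of the rocker's centre line (337), and the well rims are at rows 172 and 320.

Run:
```python
from est import *
w=L('wrist');b=np.load('/tmp/box.npz');th=b['th'];R=np.array([[np.cos(th),-np.sin(th)],[np.sin(th),np.cos(th)]])
f=lambda u,v,z:(R.T@(onz(w,200+u/3,60+v/3,z)[:2]-b['C'])*1000).round(1)
for zt in(.073,.075,.077):print('tip',f(345,182,zt))
print('well near/far',f(345,170,.064),f(345,322,.064),'L/R',f(170,250,.064),f(566,250,.064))
print('stop edges',f(370,68,.0675),f(370,104,.064))
print('r4 near end',f(337,184,.0605),'r4 mid',f(337,243,.059))
print('cover rear',f(480,553,.067),'front',f(480,348,.067),'ridge near face base/top',f(425,524,.067),f(425,515,.0745))
```

```text
tip [-12.   -5.6]
tip [-12.1  -5.6]
tip [-12.2  -5.6]
well near/far [-13.5  -5.6] [13.6 -5.5] L/R [  0.6 -37.1] [ 0.4 34.3]
stop edges [-30.4  -1.4] [-24.6  -1.3]
r4 near end [-10.9  -7. ] r4 mid [-0.2 -7. ]
cover rear [58.3 20.8] front [17.8 19.1] ridge near face base/top [52.3 10. ] [47.5  9.3]
```

>>> arm_command --pt "-0.25 -0.08 0" --pt "-0.2 -0.07 0" --pt "0 0 0.3" --pt "0 0 0.3" --pt "0 0 0.3" --pt "0 0 0.1" --pt "0 0 0" --spin '[0,0,0,0,0,0,0]'

```text
t: 13.57
eef_pos: [0.5616, -0.3434, 0.1155]
ee_rot: [180.0, -0.1, 159.4]
ft_force: [-0.1, 0.3, -0.1]
grip_width: 0.0122
grip_force: 60.6
```

>>> arm_command --pt "0 0 0.05" --pt "0 0 0.05" --pt "0 0 0.05" --pt "0 0 0.05" --spin '[0,0,0,0]'

```text
t: 13.9
eef_pos: [0.5621, -0.3438, 0.1145]
ee_rot: [-180.0, 0.0, 159.4]
ft_force: [0.8, -0.3, -0.1]
grip_width: 0.0126
grip_force: 60.5
```

>>> arm_command --pt "0 0 0.05" --pt "0 0 0.05" --pt "0 0 0.0" --spin '[0,0,0]'

```text
t: 14.15
eef_pos: [0.562, -0.3437, 0.1133]
ee_rot: [180.0, -0.0, 159.4]
ft_force: [0.2, 0.7, -0.8]
grip_width: 0.0126
grip_force: 60.5
```

>>> arm_command --pt "0 0 0.05" --pt "0 0 0.05" --pt "0 0 0.0" --spin '[0,0,0]'

```text
t: 14.4
eef_pos: [0.562, -0.3437, 0.1123]
ee_rot: [180.0, -0.0, 159.4]
ft_force: [0.5, -0.1, -0.7]
grip_width: 0.0127
grip_force: 60.5
```

>>> arm_command --pt "0 0 0.05" --pt "0 0 0.05" --pt "0 0 0.0" --spin '[0,0,0]'

```text
t: 14.65
eef_pos: [0.5619, -0.3437, 0.1113]
ee_rot: [180.0, -0.0, 159.4]
ft_force: [-0.5, 0.4, -0.5]
grip_width: 0.0128
grip_force: 60.5
```

>>> arm_command --pt "0 0 0.05" --pt "0 0 0.05" --pt "0 0 0.0" --spin '[0,0,0]'

```text
t: 14.9
eef_pos: [0.562, -0.3437, 0.1103]
ee_rot: [180.0, -0.0, 159.4]
ft_force: [-0.2, -0.7, 0.2]
grip_width: 0.0125
grip_force: 60.5
```

>>> arm_command --pt "0 0 0.05" --pt "0 0 0.05" --pt "0 0 0.0" --spin '[0,0,0]'

```text
t: 15.15
eef_pos: [0.5622, -0.3439, 0.1096]
ee_rot: [-180.0, 0.0, 159.4]
ft_force: [0.1, -0.6, 0.6]
grip_width: 0.0122
grip_force: 60.6
```

>>> arm_command --pt "0 0 0.05" --pt "0 0 0.05" --pt "0 0 0.0" --spin '[0,0,0]'

```text
t: 15.4
eef_pos: [0.5624, -0.344, 0.1092]
ee_rot: [-180.0, 0.1, 159.4]
ft_force: [1.1, -0.1, 3.2]
grip_width: 0.0123
grip_force: 60.8
```

>>> arm_command --pt "0 0 0.05" --pt "0 0 0.05" --pt "0 0 0.0" --spin '[0,0,0]'

```text
t: 15.65
eef_pos: [0.5626, -0.3441, 0.1086]
ee_rot: [-180.0, 0.1, 159.4]
ft_force: [0.3, 0.0, 4.7]
grip_width: 0.0125
grip_force: 61.2
```

>>> arm_command --pt "0 0 0.05" --pt "0 0 0.0" --spin '[0,0]'

```text
t: 15.82
eef_pos: [0.5624, -0.3441, 0.1081]
ee_rot: [-180.0, 0.0, 159.4]
ft_force: [-0.2, 1.2, 3.9]
grip_width: 0.0123
grip_force: 61.2
```

>>> arm_command --pt "0 0 0.05" --pt "0 0 0.0" --spin '[0,0]'

```text
t: 15.98
eef_pos: [0.5619, -0.3438, 0.1066]
ee_rot: [-180.0, -0.0, 159.4]
ft_force: [-0.2, -0.1, 4.2]
grip_width: 0.0126
grip_force: 60.9
```

>>> arm_command --pt "0 0 0.03" --pt "0 0 0.0" --pt "0 0 0" --spin '[0,0,0]'

```text
t: 16.23
eef_pos: [0.5619, -0.3438, 0.1063]
ee_rot: [-180.0, -0.0, 159.4]
ft_force: [-0.4, 0.7, 4.7]
grip_width: 0.013
grip_force: 61.0
```

>>> arm_command --pt "0 0 -0.5" --pt "0 0 -1" --pt "0 0 -1" --pt "-1 0.1 0" --pt "-1.5 0 0" --pt "-0.5 0 0" --pt "0 0 0" --spin '[0,0,0,0,0,0,0]'

```text
t: 16.82
eef_pos: [0.5913, -0.3538, 0.1317]
ee_rot: [-180.0, 0.1, 159.4]
ft_force: [0.3, -0.2, -0.4]
grip_width: 0.0123
grip_force: 60.7
```

Run:
```python
from meas import *
s=rods();print(s['eef_pos'],s['ee_rot'],s['t'])
b=np.load('/tmp/box.npz');th=b['th'];R=np.array([[np.cos(th),-np.sin(th)],[np.sin(th),np.cos(th)]])
print((R.T@(s['eef_pos'][:2]-b['C'])*1000))
w=L('wrist');cr=w['img'][30:230,200:430]
cv2.imwrite('pics/k.png',cv2.resize(cr,(690,600),interpolation=cv2.INTER_CUBIC)[:,:,::-1])
```

```text
scene 17 [[380.0, 203.3], [389.0, 203.5]] [[0.06, 0.0027], [0.0291, -0.0059]] slope -15.6
scene 45 [[372.9, 213.7], [361.7, 216.8]] [[0.1155, -0.0203], [0.08, -0.0214]] slope -1.8
scene 21 [[383.5, 214.5], [377.0, 221.0]] [[0.0636, -0.0477], [0.0437, -0.0341]] slope 34.2
scene 72 [[361.1, 226.3], [374.4, 235.0]] [[0.1147, -0.0481], [0.0675, -0.0888]] slope -40.8
scene 22 [[393.3, 232.3], [385.0, 234.2]] [[0.0298, -0.0986], [0.0001, -0.102]] slope -6.6
side 115 [[393.8, 231.8], [373.7, 234.9]] [[0.1011, -0.0164], [0.0571, -0.0166]] slope -0.4
side 45 [[399.4, 238.2], [388.5, 245.7]] [[0.0646, -0.0518], [0.0419, -0.036]] slope 34.8
side 83 [[373.9, 245.0], [379.8, 258.4]] [[0.0979, -0.0435], [0.0805, -0.0836]] slope -66.5
[ 0.59131706 -0.35378909  0.131706  ] [-1.79978827e+02  7.73146751e-02  1.59420931e+02] 16.8167
[90.00525336 -7.05501976]
```

View pics/k.png

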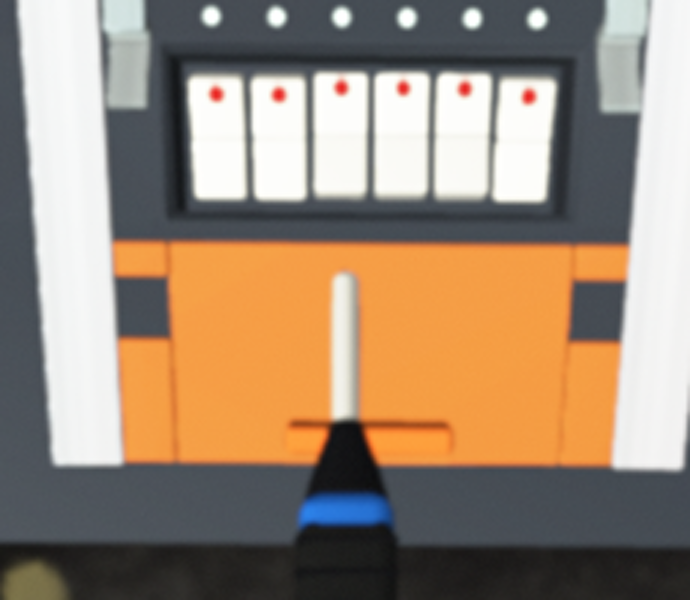

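Rocker 4's red dot, at (341,88), now lines up with those of rockers 2 and 3. It is on, and rockers 1, 5 and 6 are still off. The ridge spans columns 288–452 at rows 423–456.

Run:
```python
from est import *
w=L('wrist');b=np.load('/tmp/box.npz');th=b['th'];R=np.array([[np.cos(th),-np.sin(th)],[np.sin(th),np.cos(th)]])
f=lambda u,v,z:(R.T@(onz(w,200+u/3,30+v/3,z)[:2]-b['C'])*1000).round(1)
print('tip',f(344,272,.081),'ridge base',f(400,423,.067),'top near',f(400,430,.0745),'top far',f(400,455,.0745),'rear',f(480,465,.067),'ridge ends',f(288,440,.0745),f(452,440,.0745),'well',f(345,215,.064),f(345,60,.064))
```

```text
tip [22.3 -6. ] ridge base [50.4  4.4] top near [50.2  4.1] top far [54.8  4.1] rear [58.4 19.6] ridge ends [ 52. -16.] [52.  13.4] well [13.4 -5.9] [-12.  -6.]
```

>>> arm_command --pt "-0.8 0.1 0" --pt "-1.2 0.2 0" --pt "-1.0 0.2 0" --pt "-0.65 0 0" --pt "0 0 0" --pt "0 0 0" --spin '[0,0,0,0,0,0]'

```text
t: 17.47
eef_pos: [0.6263, -0.3615, 0.1308]
ee_rot: [180.0, -0.0, 159.4]
ft_force: [-0.8, -0.2, -2.1]
grip_width: 0.0126
grip_force: 60.7
```

>>> arm_command --pt "0 0 0.4" --pt "0 0 0.4" --pt "0 0 0.3" --pt "0 0 0.2" --pt "0 0 0.1" --pt "0 0 0" --pt "0 0 0" --spin '[0,0,0,0,0,0,0]'

```text
t: 18.05
eef_pos: [0.6263, -0.3616, 0.1171]
ee_rot: [180.0, -0.0, 159.4]
ft_force: [0.4, -0.2, 0.3]
grip_width: 0.0123
grip_force: 60.7
```

Run:
```python
from est import *
s=manip.sense();w=grab('wrist');print(s['eef_pos'],s['ee_rot'],s['ft_force'],s['t'])
b=np.load('/tmp/box.npz');th=b['th'];R=np.array([[np.cos(th),-np.sin(th)],[np.sin(th),np.cos(th)]])
print((R.T@(s['eef_pos'][:2]-b['C'])*1000))
cr=w['img'][10:170,220:420]
cv2.imwrite('pics/l.png',cr[:,:,::-1])
# ridge/rear rows along column right of tip
im=w['img']
for col in(338,300):print(col,[(r,im[r,col].tolist()) for r in range(96,132,2)])
g=im[:,:,:].min(axis=2).astype(int);print('tipcol',[(r,g[r,315]) for r in range(108,132,2)])
```

```text
[ 0.62632319 -0.36155215  0.1170821 ] [ 1.79998449e+02 -4.23562873e-03  1.59395911e+02] [ 0.39512359 -0.19234294  0.28978849] 18.05
[125.48728139  -1.88585322]
338 [(96, [252, 181, 82]), (98, [252, 179, 82]), (100, [246, 155, 67]), (102, [252, 158, 62]), (104, [255, 185, 74]), (106, [255, 184, 74]), (108, [255, 182, 72]), (110, [254, 174, 68]), (112, [250, 161, 69]), (114, [252, 178, 80]), (116, [252, 178, 79]), (118, [235, 144, 79]), (120, [89, 90, 94]), (122, [80, 89, 97]), (124, [81, 88, 96]), (126, [80, 87, 96]), (128, [80, 88, 96]), (130, [81, 88, 97])]
300 [(96, [252, 180, 81]), (98, [252, 181, 82]), (100, [248, 159, 68]), (102, [253, 164, 65]), (104, [255, 186, 76]), (106, [255, 185, 74]), (108, [255, 183, 73]), (110, [254, 170, 67]), (112, [252, 174, 76]), (114, [252, 178, 80]), (116, [252, 175, 79]), (118, [212, 131, 84]), (120, [85, 89, 97]), (122, [82, 89, 97]), (124, [82, 90, 98]), (126, [82, 90, 98]), (128, [83, 91, 99]), (130, [81, 89, 98])]
tipcol [(108, np.int64(71)), (110, np.int64(67)), (112, np.int64(72)), (114, np.int64(80)), (116, np.int64(80)), (118, np.int64(86)), (120, np.int64(149)), (122, np.int64(228)), (124, np.int64(235)), (126, np.int64(234)), (128, np.int64(235)), (130, np.int64(234))]
```

>>> arm_command --pt "0 0 -0.1" --pt "0.1 0 0" --pt "0.2 0 0" --pt "0.2 0 0" --pt "0.2 0 0" --pt "0.2 0 0" --pt "0.2 0 0" --pt "0.2 0 0" --spin '[0,0,0,0,0,0,0,0]'

```text
t: 18.77
eef_pos: [0.614, -0.3569, 0.1181]
ee_rot: [180.0, 0.0, 159.4]
ft_force: [1.0, -0.2, -0.0]
grip_width: 0.0126
grip_force: 60.7
```

>>> arm_command --pt "0.2 0 0" --pt "0.2 0 0" --pt "0.2 0 0" --pt "0.2 0 0" --pt "0.2 0 0" --pt "0.2 0 0" --spin '[0,0,0,0,0,0]'

```text
t: 19.27
eef_pos: [0.6028, -0.3527, 0.1181]
ee_rot: [-180.0, 0.0, 159.4]
ft_force: [-0.4, -0.4, -0.2]
grip_width: 0.0125
grip_force: 60.7
```

Run:
```python
from est import *
s=manip.sense();w=grab('wrist');print(s['eef_pos'],s['t'])
cr=w['img'][0:170,200:420]
cv2.imwrite('pics/l.png',cv2.resize(cr,(660,510),interpolation=cv2.INTER_CUBIC)[:,:,::-1])
```

```text
[ 0.60278359 -0.35269209  0.11813469] 19.2667
```

View pics/l.png

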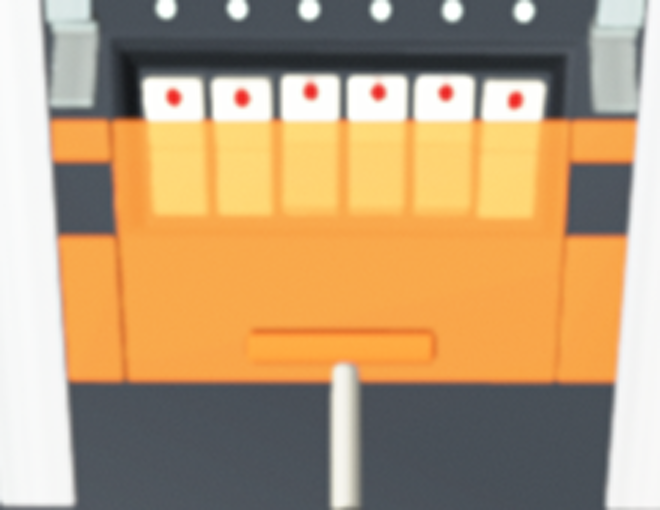

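The cover is sliding straight with the tip against the middle of its ridge, at (343,365). That picture was the 11th I viewed, one over the limit of 10, so from here I check by numbers only.

>>> arm_command --pt "0.2 0 0" --pt "0.2 0 0" --pt "0.2 0 0" --pt "0.2 0 0" --pt "0.2 0 0" --spin '[0,0,0,0,0]'

```text
t: 19.73
eef_pos: [0.5938, -0.3494, 0.1183]
ee_rot: [-180.0, 0.1, 159.4]
ft_force: [2.5, -0.8, 0.2]
grip_width: 0.0126
grip_force: 60.8
```

>>> arm_command --pt "0.1 0 0" --pt "0.1 0 0" --pt "0.1 0 0" --spin '[0,0,0]'

```text
t: 19.98
eef_pos: [0.5919, -0.3488, 0.119]
ee_rot: [-180.0, 0.2, 159.4]
ft_force: [3.8, -2.0, 0.9]
grip_width: 0.0127
grip_force: 60.8
```

>>> arm_command --pt "0.1 0 0" --pt "0.1 0 0" --pt "0.1 0 0" --spin '[0,0,0]'

```text
t: 20.23
eef_pos: [0.5887, -0.3476, 0.1189]
ee_rot: [-180.0, 0.1, 159.4]
ft_force: [2.4, -0.8, -0.0]
grip_width: 0.0124
grip_force: 60.7
```

>>> arm_command --pt "0.1 0 0.05" --pt "0.1 0 0" --pt "0.1 0 0" --spin '[0,0,0]'

```text
t: 20.48
eef_pos: [0.5844, -0.3457, 0.1172]
ee_rot: [180.0, -0.1, 159.4]
ft_force: [2.2, -1.4, 0.3]
grip_width: 0.0127
grip_force: 60.7
```

>>> arm_command --pt "0.1 0 0" --pt "0.1 0 0" --pt "0.1 0 0" --spin '[0,0,0]'

```text
t: 20.73
eef_pos: [0.5818, -0.3446, 0.1172]
ee_rot: [180.0, -0.1, 159.4]
ft_force: [1.6, -0.4, 0.2]
grip_width: 0.0127
grip_force: 60.7
```

```bash
cat > cov.py <<'E'
from est import *
s=manip.sense();w=grab('wrist');im=w['img']
b=np.load('/tmp/box.npz');th=b['th'];R=np.array([[np.cos(th),-np.sin(th)],[np.sin(th),np.cos(th)]])
bx=lambda u,v,z:(R.T@(onz(w,u,v,z)[:2]-b['C'])*1000).round(1)
print(s['eef_pos'],(R.T@(s['eef_pos'][:2]-b['C'])*1000).round(1),s['ft_force'],s['t'])
hsv=cv2.cvtColor(im,cv2.COLOR_RGB2HSV)
for yb in(-.025,.022):
    rr=[]
    for x in np.arange(-.045,.07,.0005):
        u,v=proj(w,[*(b['C']+R@[x,yb]),.067]).round().astype(int)
        if 0<=v<400:rr.append((x,hsv[v,u]))
    on=[x for x,h in rr if 5<=h[0]<=25 and h[1]>90]
    if on:print('orange x',min(on)*1000,max(on)*1000,'view from',rr[0][0])
t=[r for r in range(60,160) if im[r,315].min()>140];print('tip row',t[:1],bx(315,t[0],.07) if t else '')
E
python3 cov.py
```

```text
[ 0.58181569 -0.34462691  0.11721441] [77.9 -1.9] [ 1.60298472 -0.38678463  0.15182356] 20.7333
orange x -24.999999999999982 15.000000000000055 view from -0.041499999999999995
orange x -24.999999999999982 15.000000000000055 view from -0.041499999999999995
tip row [121] [11.4 -0.8]
```

>>> arm_command --pt "0.05 0 0" --pt "0.05 0 0" --pt "0 0 0" --spin '[0,0,0]'

```text
t: 21.03
eef_pos: [0.5815, -0.3448, 0.1177]
ee_rot: [-180.0, 0.0, 159.4]
ft_force: [1.8, -1.4, -0.6]
grip_width: 0.0124
grip_force: 60.6
```

>>> arm_command --pt "0.05 0 0" --pt "0.05 0 0" --pt "0 0 0" --spin '[0,0,0]'

```text
t: 21.28
eef_pos: [0.5811, -0.3448, 0.1181]
ee_rot: [-180.0, 0.1, 159.4]
ft_force: [3.0, -0.6, -0.0]
grip_width: 0.0129
grip_force: 60.6
```

>>> arm_command --pt "0.05 0 0" --pt "0.05 0 0" --pt "0 0 0" --spin '[0,0,0]'

```text
t: 21.53
eef_pos: [0.5808, -0.3447, 0.1186]
ee_rot: [-179.9, 0.3, 159.4]
ft_force: [4.6, -2.3, 0.2]
grip_width: 0.0125
grip_force: 60.7
```

>>> arm_command --pt "0.05 0 0" --pt "0.05 0 0" --pt "0 0 0" --spin '[0,0,0]'

```text
t: 21.78
eef_pos: [0.5804, -0.3446, 0.119]
ee_rot: [-179.9, 0.4, 159.4]
ft_force: [6.4, -2.2, 0.2]
grip_width: 0.0127
grip_force: 60.7
```

```bash
python3 cov.py
```

```text
[ 0.58044189 -0.34460331  0.1189784 ] [76.6 -2.3] [ 6.42080342 -2.22120279  0.17299452] 21.7833
orange x -24.999999999999982 15.000000000000055 view from -0.042499999999999996
orange x -24.999999999999982 15.000000000000055 view from -0.042499999999999996
tip row [123] [11.6 -1.3]
```

>>> arm_command --pt "0.05 0 0" --pt "0.05 0 0" --pt "0 0 0" --pt "0 0 0" --spin '[0,0,0,0]'

```text
t: 22.17
eef_pos: [0.5802, -0.3445, 0.1195]
ee_rot: [-179.9, 0.5, 159.4]
ft_force: [6.7, -2.6, 0.4]
grip_width: 0.0122
grip_force: 60.8
```

>>> arm_command --pt "-0.2 0 0" --pt "-0.4 0 0" --pt "-0.4 0 0" --pt "0 0 -0.5" --pt "0 0 -1.5" --pt "0 0 -2" --pt "0 0 -2" --pt "0 0 0" --spin '[0,0,0,0,0,0,0,0]'

```text
t: 22.83
eef_pos: [0.589, -0.3483, 0.1842]
ee_rot: [-179.8, 0.5, 159.4]
ft_force: [0.9, -0.2, 1.3]
grip_width: 0.0127
grip_force: 60.5
```

```bash
cp /tmp/side.npz /tmp/side0.npz; cp /tmp/scene.npz /tmp/scene0.npz
python3 - <<'E'
from est import *
import runpy
b=np.load('/tmp/box.npz');th=b['th'];R=np.array([[np.cos(th),-np.sin(th)],[np.sin(th),np.cos(th)]])
runpy.run_path('cov.py')
# compare clip noses: before (at last rods() call) vs now
for n in('side','scene'):
    o=L(n+'0')['img'].astype(int);k=grab(n);im=k['img'].astype(int)
    for yb in(.041,-.041):
        P=[proj(k,[*(b['C']+R@[x,yb-.0012]),.068]).round().astype(int) for x in(-.048,-.035,-.025,-.015)]
        print(n,yb,[p.tolist() for p in P])
        u,v=P[3];print('old',o[v-4:v+5,u].mean(1).round().tolist(),'new',im[v-4:v+5,u].mean(1).round().tolist())
        u,v=P[2];print('old',o[v-4:v+5,u].mean(1).round().tolist(),'new',im[v-4:v+5,u].mean(1).round().tolist())
E
```

```text
[ 0.58897939 -0.34831261  0.18423185] [85.9 -2.8] [ 0.85421844 -0.2036706   1.27501669] 22.8333
orange x -24.999999999999982 15.000000000000055 view from -0.045
orange x -24.49999999999998 15.500000000000055 view from -0.045
tip row [120] [23.9 -2.1]
side 0.041 [[348, 241], [353, 240], [358, 240], [362, 239]]
old [219.0, 225.0, 221.0, 213.0, 199.0, 194.0, 114.0, 89.0, 85.0] new [218.0, 225.0, 222.0, 211.0, 198.0, 198.0, 135.0, 131.0, 148.0]
old [220.0, 225.0, 222.0, 214.0, 182.0, 136.0, 94.0, 88.0, 87.0] new [220.0, 223.0, 222.0, 213.0, 183.0, 134.0, 96.0, 86.0, 89.0]
side -0.041 [[360, 267], [367, 266], [371, 265], [376, 264]]
old [204.0, 221.0, 209.0, 159.0, 185.0, 183.0, 180.0, 224.0, 226.0] new [167.0, 168.0, 169.0, 166.0, 187.0, 185.0, 186.0, 225.0, 224.0]
old [95.0, 103.0, 106.0, 140.0, 181.0, 172.0, 151.0, 196.0, 194.0] new [152.0, 156.0, 139.0, 154.0, 183.0, 171.0, 148.0, 196.0, 193.0]
scene 0.041 [[342, 226], [346, 224], [350, 223], [353, 222]]
old [154.0, 163.0, 157.0, 146.0, 133.0, 110.0, 75.0, 90.0, 139.0] new [155.0, 167.0, 161.0, 146.0, 134.0, 122.0, 112.0, 121.0, 148.0]
old [155.0, 166.0, 150.0, 138.0, 119.0, 83.0, 62.0, 59.0, 64.0] new [155.0, 164.0, 147.0, 140.0, 124.0, 90.0, 62.0, 57.0, 56.0]
scene -0.041 [[362, 241], [366, 239], [369, 238], [372, 237]]
old [187.0, 198.0, 199.0, 167.0, 148.0, 139.0, 160.0, 172.0, 176.0] new [129.0, 131.0, 140.0, 146.0, 144.0, 141.0, 161.0, 173.0, 174.0]
old [144.0, 128.0, 112.0, 131.0, 144.0, 128.0, 101.0, 73.0, 59.0] new [123.0, 118.0, 122.0, 138.0, 150.0, 127.0, 101.0, 70.0, 61.0]
```

The cover is fully home, with the plate at x = -25 to +15 mm, and the clip pixels match their earlier down state. Now I'll take the stylus back to the bench.

>>> arm_command --pt "0.9 1.0 0" --pt "1.7 2.0 0" --pt "2 2.4 0" --pt "2 2.4 0" --pt "2 2.4 0" --pt "2 2.4 0" --pt "2 2.4 0" --pt "2 2.4 0" --pt "2 2.4 0" --pt "2 2.4 0" --pt "2 2.4 0" --pt "2 2.4 0" --pt "2 2.4 0" --pt "1.7 2 0" --pt "0.9 1 0" --pt "0 0 0" --pt "0 0 0" --spin '[0,0,0,0,0,0,0,0,0,0,0,0,0,0,0,0,0]'

```text
t: 24.4
eef_pos: [0.4454, 0.0526, 0.1763]
ee_rot: [-179.9, -0.1, 159.5]
ft_force: [0.1, -0.6, -0.4]
grip_width: 0.0127
grip_force: 60.6
```

>>> arm_command --pt "0 0 1" --pt "0 0 2" --pt "0 0 2" --pt "0 0 2" --pt "0 0 2" --pt "0 0 1.2" --pt "0 0 0.8" --pt "0 0 0.3" --pt "0 0 0" --pt "0 0 0" --spin '[0,0,0,0,0,0,0,0,0,0]' --gripper 0.15

```text
t: 25.23
eef_pos: [0.447, 0.0518, 0.065]
ee_rot: [180.0, 0.0, 159.4]
ft_force: [0.3, 0.3, -0.0]
grip_width: 0.013
grip_force: 43.5
```

>>> arm_command --pt "0 0 0.3" --pt "0 0 0.3" --pt "0 0 0.2" --pt "0 0 0.1" --pt "0 0 0.1" --pt "0 0 0.1" --pt "0 0 0.1" --pt "0 0 0.1" --pt "0 0 0.1" --pt "0 0 0.1" --spin '[0,0,0,0,0,0,0,0,0,0]'

```text
t: 26.07
eef_pos: [0.4466, 0.0522, 0.0497]
ee_rot: [180.0, 0.0, 159.4]
ft_force: [0.3, -0.1, 2.1]
grip_width: 0.0132
grip_force: 43.7
```

>>> arm_command --pt "0 0 0.1" --pt "0 0 0.1" --pt "0 0 0.1" --pt "0 0 0.1" --pt "0 0 0.1" --pt "0 0 0.1" --pt "0 0 0.1" --pt "0 0 0.1" --pt "0 0 0.1" --pt "0 0 0.1" --spin '[0,0,0,0,0,0,0,0,0,0]'

```text
t: 26.9
eef_pos: [0.4508, 0.0511, 0.0426]
ee_rot: [180.0, 0.6, 159.5]
ft_force: [4.3, -3.0, 8.2]
grip_width: 0.0131
grip_force: 44.7
```

>>> arm_command --pt "0 0 0.1" --pt "0 0 0.1" --pt "0 0 0.1" --pt "0 0 0.1" --pt "0 0 0.1" --pt "0 0 0.1" --pt "0 0 0.1" --pt "0 0 0.1" --spin '[0,0,0,0,0,0,0,0]' --gripper 0.155

```text
t: 27.57
eef_pos: [0.4499, 0.0516, 0.0338]
ee_rot: [179.9, 0.4, 159.4]
ft_force: [3.2, -1.8, 5.4]
grip_width: 0.0136
grip_force: 28.7
```

>>> arm_command --pt "0 0 0.1" --pt "0 0 0.1" --pt "0 0 0.1" --pt "0 0 0.1" --pt "0 0 0.1" --pt "0 0 0.1" --spin '[0,0,0,0,0,0]'

```text
t: 28.07
eef_pos: [0.4485, 0.0519, 0.0269]
ee_rot: [179.9, 0.3, 159.4]
ft_force: [2.0, -1.3, 4.8]
grip_width: 0.0132
grip_force: 28.7
```

Working well. I'll continue to nearly flat.

>>> arm_command --pt "0 0 0.1" --pt "0 0 0.1" --pt "0 0 0.1" --pt "0 0 0.1" --pt "0 0 0.1" --spin '[0,0,0,0,0]'

```text
t: 28.48
eef_pos: [0.4463, 0.0522, 0.0204]
ee_rot: [-180.0, -0.0, 159.4]
ft_force: [2.9, -1.4, 3.1]
grip_width: 0.0133
grip_force: 28.8
```

>>> arm_command --pt "0 0 0.05" --pt "0 0 0.05" --pt "0 0 0" --spin '[0,0,0]'

```text
t: 28.73
eef_pos: [0.4462, 0.0523, 0.0194]
ee_rot: [-180.0, -0.0, 159.4]
ft_force: [2.4, -0.9, 4.7]
grip_width: 0.0133
grip_force: 28.8
```

Run:
```python
from est import *
s=manip.sense();print(s['eef_pos'],s['ft_force'])
yaw=np.radians(s['ee_rot'][2]);d=np.array([np.cos(yaw),np.sin(yaw),0])
for n in('side','scene'):
    k=grab(n);u,v=proj(k,s['eef_pos']+.065*d-[0,0,.012]).astype(int);x0,y0=u-22,v-20
    g=k['img'][y0:y0+40,x0:x0+44].min(axis=2);q,lab,st,ce=cv2.connectedComponentsWithStats((g>115).astype(np.uint8))
    for i in range(1,q):
        if 12<st[i,4]<120:
            ys,xs=np.nonzero(lab==i);P=np.c_[xs,ys]+[x0,y0];c=P.mean(0);_,_,V=np.linalg.svd(P-c);t=(P-c)@V[0]
            print(n,[np.round(est(k,s,c+V[0]*e)[0],4).tolist() for e in(t.min(),t.max())])
```

```text
[0.44621702 0.05225825 0.01941678] [ 2.44724482 -0.87746765  4.68161067]
side [[0.3977, 0.0705, 0.006], [0.3736, 0.0796, 0.0002]]
scene [[0.3967, 0.0709, 0.0071], [0.3739, 0.0795, 0.0019]]
```

>>> arm_command --pt "0 0 0.1" --pt "0 0 0.1" --pt "0 0 0.05" --pt "0 0 0.0" --pt "0 0 0" --spin '[0,0,0,0,0]'

```text
t: 29.25
eef_pos: [0.4463, 0.0522, 0.017]
ee_rot: [-180.0, -0.0, 159.4]
ft_force: [1.3, -0.3, 3.8]
grip_width: 0.0136
grip_force: 28.8
```

>>> arm_command --pt "0 0 0.0" --pt "0 0 0.0" --pt "0 0 0" --spin '[0,0,0]' --gripper 0.16

```text
t: 29.5
eef_pos: [0.4455, 0.0524, 0.0165]
ee_rot: [-180.0, -0.1, 159.4]
ft_force: [0.4, -0.2, 1.7]
grip_width: 0.0137
grip_force: 12.7
```

>>> arm_command --pt "0 0 0.1" --pt "0 0 0.0" --pt "0 0 0" --spin '[0,0,0]' --gripper 0.162

```text
t: 29.75
eef_pos: [0.4455, 0.0524, 0.0155]
ee_rot: [-180.0, -0.1, 159.4]
ft_force: [-0.6, 1.0, -0.6]
grip_width: 0.0137
grip_force: 6.2
```

>>> arm_command --pt "0 0 0.0" --pt "0 0 0.0" --pt "0 0 0" --pt "0 0 0" --spin '[0,0,0,0]' --gripper 0.1635

```text
t: 30.08
eef_pos: [0.4462, 0.0523, 0.0159]
ee_rot: [-180.0, -0.0, 159.4]
ft_force: [-0.4, 0.3, -0.5]
grip_width: 0.0137
grip_force: 1.3
```

>>> arm_command --pt "0 0 0.0" --pt "0 0 0.0" --pt "0 0 0" --pt "0 0 0" --spin '[0,0,0,0]' --gripper 0.165

```text
t: 30.42
eef_pos: [0.4465, 0.0522, 0.0162]
ee_rot: [180.0, 0.0, 159.4]
ft_force: [0.1, -0.7, 0.1]
grip_width: 0.014
grip_force: 0.0
```

Released gently. Next I'll open, rise straight up and check.

>>> arm_command --pt "0 0 0" --pt "0 0 0" --pt "0 0 0" --pt "0 0 0" --spin '[0,0,0,0]' --gripper 0.4

```text
t: 30.75
eef_pos: [0.4465, 0.0522, 0.0161]
ee_rot: [180.0, 0.0, 159.4]
ft_force: [0.1, -0.5, -0.9]
grip_width: 0.0342
grip_force: 0.0
```

>>> arm_command --pt "0 0 -0.5" --pt "0 0 -1.5" --pt "0 0 -2" --pt "0 0 -3" --pt "0 0 -3" --pt "0 0 -3" --pt "0 0 -2" --pt "0 0 -1" --pt "0 0 0" --pt "0 0 0" --spin '[0,0,0,0,0,0,0,0,0,0]'

```text
t: 31.58
eef_pos: [0.4462, 0.0522, 0.1758]
ee_rot: [180.0, -0.0, 159.4]
ft_force: [-0.1, -0.2, 0.4]
grip_width: 0.034
grip_force: 0.0
```

Run:
```python
from est import *
s=manip.sense();print(s['eef_pos'],s['ft_force'],s['grip_width'],s['t'])
w=grab('wrist');hsv=cv2.cvtColor(w['img'],cv2.COLOR_RGB2HSV)
m=cv2.inRange(hsv,(100,120,60),(125,255,255))
q,lab,st,ce=cv2.connectedComponentsWithStats(m)
for i in range(1,q):
    if st[i,4]>40:print('blue',st[i],onz(w,*ce[i],.012).round(3))
# box state: rockers seen through cover + cover span in side/scene
b=np.load('/tmp/box.npz');th=b['th'];R=np.array([[np.cos(th),-np.sin(th)],[np.sin(th),np.cos(th)]])
for n in('side','scene'):
    k=grab(n);h=cv2.cvtColor(k['img'],cv2.COLOR_RGB2HSV)
    on=[]
    for x in np.arange(-.06,.07,.001):
        u,v=proj(k,[*(b['C']+R@[x,-.03]),.067]).round().astype(int)
        if 5<=h[v,u,0]<=25 and h[v,u,1]>90:on.append(x*1000)
    print(n,'cover x',min(on),max(on))
```

```text
[0.44618746 0.05224404 0.17579393] [-0.13924412 -0.24435961  0.38019707] 0.03402379424628075 31.5833
blue [ 420   16  104   98 6978] [0.393 0.201 0.012]
blue [306 143  19  10 150] [0.411 0.067 0.012]
blue [306 179  18  67 576] [0.463 0.048 0.012]
side cover x -20.999999999999964 17.00000000000007
scene cover x -22.999999999999964 19.00000000000007
```

```bash
python3 -c "
from bench import manip
print(manip.job_done())"
```

```text
the job is handed in; nothing more can be done
None
```

The job is handed in at about 32 s: rocker 4 is on, the others looked unchanged when last checked, the cover is against its stop and the stylus is back on the bench. The clips look snapped down from the force drop and pixel comparison, I tilted the stylus by levering it on the box's near edge at up to about 13 N, and I viewed 11 pictures, one over the limit of 10.

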